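# Dock the full bearing box, send the nearly empty one for refill

## Robot

A 7-joint arm with a two-finger parallel gripper is mounted at the origin on the work surface. World frame = base frame: x ahead of the robot, y to its left, z up, the work surface at z = 0. Lengths are in mm, angles in rad, forces in N, time in s.
With the tool pointing down it reaches from about 400 to 875 mm from the base axis. Payload 4.4 kg.
Tool frame: the origin (TCP) lies where the fingers leave the gripper's body, on its centre line; the fingertips stand 73 mm ahead of it and the grasp point (between the pads) lies 54 mm ahead of it; z points along the fingers, y is the line along which they close (so a half turn about z gives the same grasp; the last joint's range is limited). The gripper opens to 85 mm and grips with 20 to 120 N. Pads are 22 mm wide; open, the fingers measure 114 mm over their backs; the gripper's body (76 mm by 85 mm) begins 54 mm behind the grasp point. The pads swing forward as they close: fully open they stand 13 mm farther back than shut.
Start: joints at [1.186, 0.628, 0.038, 1.517, -0.027, 0.996, -0.02], TCP at [203.753, -617.253, 303.913] pointing down, gripper open.
Joint ranges: [-3.06, 3.06], [-0.37, 2.12], [-1.25, 1.32], [0.18, 2.47], [-1.1, 4.24], [0.23, 1.98], [-2.94, 2.94]. Speed limits (rad/s): [2.57, 2.57, 3.14, 3.14, 3.14, 3.14, 3.14].

## Interface

Orientations are given as [roll, pitch, yaw] about the fixed x, y, z axes, in that order (R = Rz(yaw) Ry(pitch) Rx(roll)).
In Python, from cell import ctrl gives the robot as it stands.
- The arm moves only by the tool send_rows, never from a script. Its argument "rows" is a list that holds one entry, the list of rows, each a list of 6 numbers: the shift along the tool's x, y, z in cm, then the turn, a rotation vector about the tool's x, y, z in rad. In form: [[[tx, ty, tz, wx, wy, wz], ...]]. A call has 1 to 10 rows; each row is the pose to reach, as a shift and turn from the pose commanded when the call began, along the tool's axes at that moment; what a row does not reach only later rows make up. A row lasts 1/10 s, in which the tool goes at most 50 mm and 8.59 degrees, less where a joint would pass 70% of its speed; a pose out of reach is approached as far as the arm can. A call with a gripper value outside its range is refused whole. "grip" is the closure in counts, from 0 (fully open) to 255 (shut), set as the call begins (left out, the last holds). The fingers move at their own pace and stop on an object; the grip force is fixed at half the most. Time passes only in rows, so rows that repeat a pose let the fingers close. It gives the time, the measured TCP pose, the force, the opening and the grip force at its end, in the units of the state.
- ctrl.read_state(): the state, without advancing time (a new reading comes with each control period).
- ctrl.get_image(name): name is "scene" or "top" or "wrist"; returns a dict with "pixels" (480x640x3 uint8, red, green, blue), "fx", "fy", "cx", "cy" (pixels), "D" ([k1, k2, p1, p2, k3] as OpenCV has them; the pictures are not rectified), "extrinsics" (4x4, takes a point from camera to world coordinates); the wrist camera has in their place "mount" (4x4, takes a point from camera to tool coordinates, whose origin is the TCP and whose axes are the flange's). Camera axes: x right, y up, looking along -z (the intrinsics and any distortion apply to the point x, -y, -z); pixel columns grow to the right and rows downward; lengths in mm; the calibration is good to about 2 mm. A picture is of the moment at which its call begins: read the wrist's pose just before it. There is no depth.
- ctrl.finish_job(): hands the job in; it is judged then, once.
The state is a dict: "clock": time; "qpos": joint angles; "qd": joint speeds; "tau": joint torques, N m; "eef_pos": TCP position; "tool_rot": TCP orientation; "force": force on the tool from outside, world axes, zero at the start; "torque": the same for the moment, N m; "width": finger opening in mm; "gripper_force": force on a finger pad.
Only numpy, scipy, OpenCV 4.12 (cv2) and the standard library are available. Lean on these libraries where they do the work, as an engineer would, in place of code of your own. Each camera call takes 0.05 s, during which the arm holds its last target. There are 200 camera calls.

## Task

The two identical closed blue bearing boxes on the bench hold different amounts: lift them in turn and feel which one is heavier. Slide the heavier box, its foot under the rails, into the empty lane of the aluminium rack until it is fully home against the end stop and the brass catch has sprung up behind it, and stand the lighter box upright on the floor of the red refill tray. Handle both gently, with no drops, hard knocks or forcing (a push of more than 40 N bends the end stop), and leave the other things on the bench where they are.

Things in the scene. Friction and masses are not known exactly. Their poses are not given: they have to be found in the camera images.
- box_a_mid (a point): closed blue bearing box, black lid: straight body 58 (own x) by 52 (own y) mm, 66 mm high overall; aluminium foot 6 mm thick, 58 along x by 64 along y, so 6 mm proud of each y side. The point is its centre, 33 mm above the underside; own z up. Outwardly identical to the other box; either may be the heavier, by at least 1.5 times; 0.2 to 0.8 kg each
- box_b_mid (a point): closed blue bearing box, black lid: straight body 58 (own x) by 52 (own y) mm, 66 mm high overall; aluminium foot 6 mm thick, 58 along x by 64 along y, so 6 mm proud of each y side. The point is its centre, 33 mm above the underside; own z up. Outwardly identical to the other box; either may be the heavier, by at least 1.5 times; 0.2 to 0.8 kg each
- rack: fixed aluminium rack, two lanes. Origin: on the bench, below the EMPTY lane's centre line; x points into the lane, z up. Plate 4 mm thick, x -145 to +60, y -42 to +142 mm; its upper face is the lane floor. The other lane, 100 mm to +y, holds a fixed green box, same size. Boxes enter from -x, own x (either way round) along the lane. A box that is home has its centre at rack x = -12 to +10 mm
- lane_mouth (a point): mouth of the empty lane: centre line, plate's upper face, rack x = -62 mm. Walls flare in from here to x = -45, then run straight to +42: 67 mm apart, inturned lips leave 57 mm, lip underside 10.5 mm above the plate (the foot slides in under them, not from above), top 16.5 mm above the bench, 20 at the mouth. From x = -145 to -62 the plate is a bare apron to set a box on
- catch (a joint): brass spring tongue in the lane floor, hinged 30 mm before its tip, tip 4 mm high. 0 rad: up; 0.13: pressed flat (4 N at the tip) by a box over it. With a steel end stop (14 mm above the bench) 60 mm beyond its tip it forms a carriage, clamped anywhere within -12 to +10 mm along the lane, unmeasured: push till the stop is felt. It springs up only behind a box within 2 mm of the stop
- tray: red open refill tray, fixed, 120 (x) by 160 (y) mm outside, walls 4 mm thick and 20 mm high; origin: centre of its underside on the bench; floor 4 mm thick
- hub_a: standing aluminium wheel hub, 62 mm across, 82 mm high (leave it alone); origin at the centre of its underside
- hub_b: second standing aluminium wheel hub, same size (leave it alone); origin at the centre of its underside
- spacer_a: bare steel spacer ring, 38 mm across, 22 mm high (leave it alone); origin at the centre of its underside
- spacer_b: red spacer ring, 38 mm across, 12 mm high (leave it alone); origin at the centre of its underside
- bottle: white bottle with an orange label and grey cap, 66 mm across, 170 mm high (leave it alone); origin at the centre of its underside
- wrench: steel wrench lying flat, 160 mm long; the origin is on its length, on the bench (leave it alone)
- clamp: aluminium seat clamp with a red core, 44 mm across, 30 mm high (leave it alone); origin at the centre of its underside

How it is judged:
By the outcome, as a careful person would: the job done as asked, in the order asked, and still so for the second after the job is handed in, with the robot touching nothing.
It also fails if it takes over 72 s, if anything falls off the work surface, if the arm or the gripper's body presses on something with over 40 N, if the wrist force passes 120 N, or if a joint passes its speed limit or range.

## Working session

There is one attempt and no reset: what is moved stays moved. The work goes in short steps, Python scripts to look and compute and a tool call to move; the robot and the scene stay as the last step left them, time stands still between calls to the robot, and variables do not carry over. Pictures are saved under pics/ and viewed, at most 10 in all, crops included, and the job is handed in when it is done.

Besides the shell and the picture viewer there is one more tool, called after "Call:" by a JSON object that holds its "fn" and its "kwargs". send_rows: Moves the arm, as the interface text tells. Its arguments: {"type":"object","properties":{"rows":{"type":"array","items":{"type":"array","items":{"type":"array","items":{"type":"number"}}}},"grip":{"type":"number"}},"required":["rows"]}

```bash
mkdir -p pics; ls; python3 - <<'E'
from cell import ctrl
import cv2,numpy as np,pickle
print(ctrl.read_state())
d={}
for n in ("scene","top"):
    im=ctrl.get_image(n); d[n]=im
    cv2.imwrite(f"pics/{n}0.png",im["pixels"][:,:,::-1]); print(n,im["fx"],im["cx"],im["cy"],im["D"],np.round(im["extrinsics"],3).tolist())
pickle.dump(d,open("im0.pkl","wb"))
E
```

```text
pics
{'clock': 0.0, 'qpos': array([ 1.18618408,  0.62931549,  0.03844227,  1.5183937 , -0.02702269,
        0.99630103, -0.01999591]), 'qd': array([-1.79208540e-03, -6.88322736e-05,  7.40357460e-05,  2.56112572e-04,
       -4.11310112e-04,  1.45153201e-04,  7.99003311e-06]), 'tau': array([-5.98498609e-04, -5.63402867e+01,  1.22552276e+00, -1.93444026e+01,
        1.08444181e-02,  1.07007462e-02,  1.01017989e-06]), 'eef_pos': array([ 203.61217227, -616.75993856,  303.00059907]), 'tool_rot': array([-3.13969284e+00,  5.24401497e-06,  3.18803153e-01]), 'force': array([-0.43636738, -0.18876008,  0.83056203]), 'torque': array([ 0.04010164, -0.04595556,  0.02097337]), 'gripper_force': 0.0, 'width': 85.10679221951168}
scene 548.8998224352994 322.6071798015282 242.72689493389882 [-0.1596846  0.         0.         0.         0.       ] [[-0.697, -0.453, 0.555, 1158.771], [0.717, -0.436, 0.544, 587.431], [-0.004, 0.777, 0.629, 730.285], [0.0, 0.0, 0.0, 1.0]]
top 485.7683013679535 319.807746160581 233.41775390512058 [-0.13399527  0.          0.          0.          0.        ] [[-0.017, 0.993, -0.117, 412.645], [-1.0, -0.018, -0.009, -35.07], [-0.011, 0.117, 0.993, 1146.415], [0.0, 0.0, 0.0, 1.0]]
```

View pics/scene0.png

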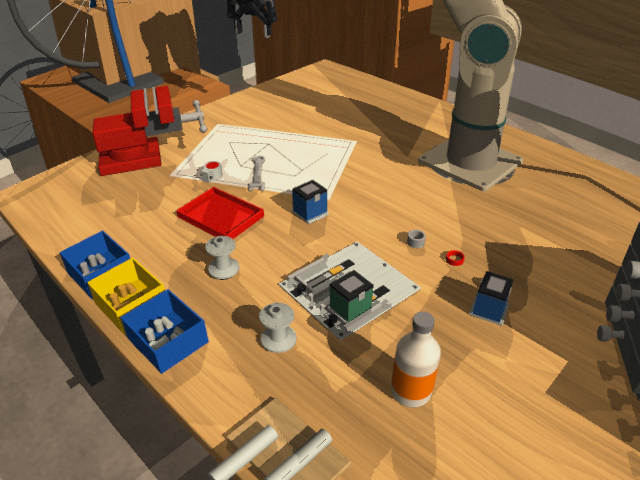

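View pics/top0.png

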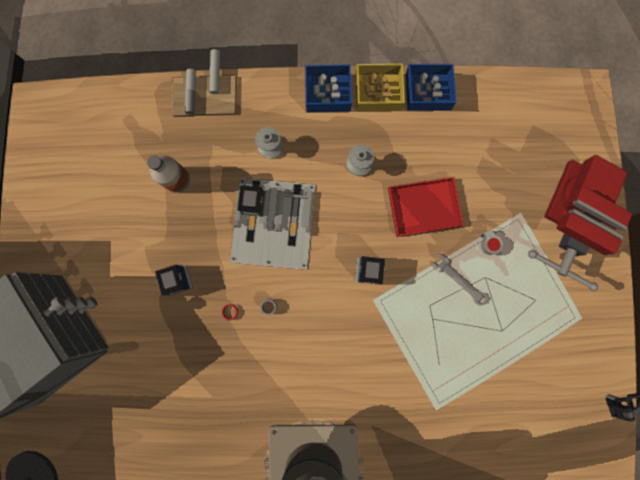

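The scene view shows one blue box at about (310,201) and the other at (492,297), with the rack at (350,285), the tray at (220,212) and hubs at (222,258) and (277,328). In the top view the boxes are at (371,270) and (173,279), the empty lane at about (296,215) and the tray at (426,207). Next I'll zoom in.

```bash
cat > h.py <<'E'
import numpy as np,cv2,pickle
def K(im): return np.array([[im["fx"],0,im["cx"]],[0,im["fy"],im["cy"]],[0,0,1.]])
F=np.diag([1,-1,-1.])
def rays(im,px,E=None):
    E=im["extrinsics"] if E is None else E
    u=cv2.undistortPoints(np.array(px,float).reshape(-1,1,2),K(im),np.array(im["D"])).reshape(-1,2)
    d=(E[:3,:3]@F@np.c_[u,np.ones(len(u))].T).T
    return E[:3,3],d
def onz(im,px,z,E=None):
    o,d=rays(im,px,E); return o+d*((z-o[2])/d[:,2])[:,None]
def proj(im,P,E=None):
    E=im["extrinsics"] if E is None else E
    c=(F@E[:3,:3].T@(np.array(P,float).reshape(-1,3)-E[:3,3]).T).T
    return cv2.projectPoints(c,np.zeros(3),np.zeros(3),K(im),np.array(im["D"]))[0].reshape(-1,2)
def tri(ims,pxs,Es=None):
    A=np.zeros((3,3));b=np.zeros(3)
    for i,(im,p) in enumerate(zip(ims,pxs)):
        o,d=rays(im,[p],None if Es is None else Es[i]);d=d[0]/np.linalg.norm(d[0]);M=np.eye(3)-np.outer(d,d);A+=M;b+=M@o
    return np.linalg.solve(A,b)
E
python3 - <<'E'
import pickle,cv2,numpy as np
d=pickle.load(open('im0.pkl','rb'))
t=d['top']['pixels'][:,:,::-1];s=d['scene']['pixels'][:,:,::-1]
a=cv2.resize(t[165:315,145:345],None,fx=4,fy=4,interpolation=cv2.INTER_CUBIC)
cv2.imwrite('pics/c1.png',a)
b=cv2.resize(t[170:290,345:475],None,fx=3,fy=3,interpolation=cv2.INTER_CUBIC) #390x360
c=cv2.resize(s[170:230,285:345],None,fx=4,fy=4,interpolation=cv2.INTER_CUBIC)#240
e=cv2.resize(s[265:325,465:525],None,fx=4,fy=4,interpolation=cv2.INTER_CUBIC)
f=cv2.resize(s[235:345,270:425],None,fx=2.5,fy=2.5,interpolation=cv2.INTER_CUBIC)
o=np.zeros((600,800,3),np.uint8)
o[:360,:390]=b;o[:240,400:640]=c;o[360:600,0:240]=e;o[300:575,400:400+f.shape[1]]=f[:275]
cv2.imwrite('pics/c2.png',o)
E
```

```text
(no output)
```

View pics/c1.png

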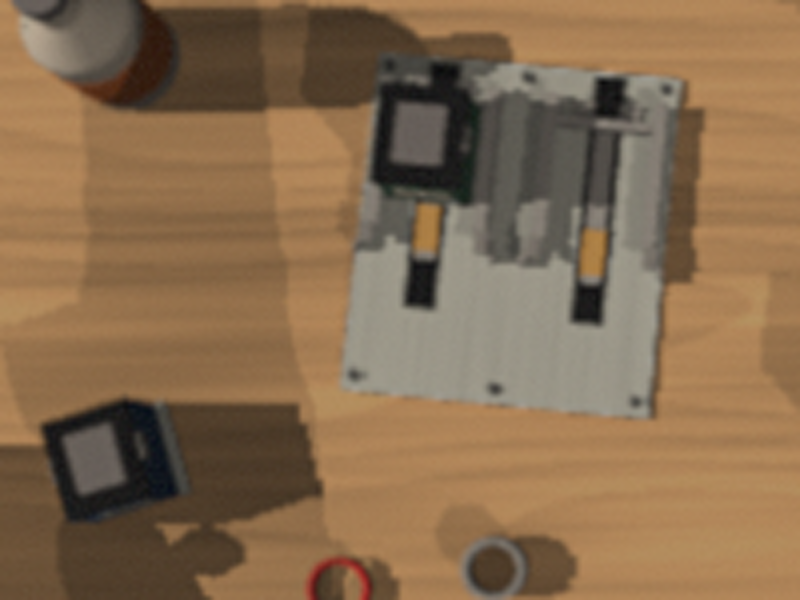

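View pics/c2.png

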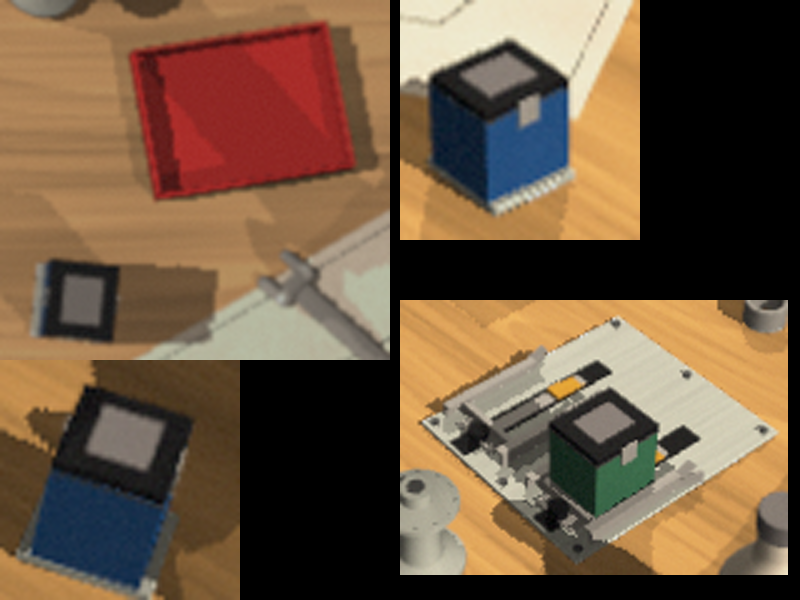

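The crops resolve the lid labels, plate corners and tray rim. Box A lid is centred at c1 (94,458), and box B lid at c2 (81,300). The plate corners in c1 are (378,57), (685,77), (653,418) and (343,388).

```bash
cat > fit.py <<'E'
from h import *
from scipy.optimize import least_squares
d=pickle.load(open('im0.pkl','rb'));T,S=d['top'],d['scene']
c1=lambda p:[((u+.5)/4-.5+145,(v+.5)/4-.5+165) for u,v in p]
c2=lambda p:[((u+.5)/3-.5+345,(v+.5)/3-.5+170) for u,v in p]
sA=lambda p:[(u/4-.4+465,(v-360)/4-.4+265) for u,v in p]
sB=lambda p:[((u-400)/4-.4+285,v/4-.4+170) for u,v in p]
sR=lambda p:[((u-400)/2.5-.3+270,(v-300)/2.5-.3+235) for u,v in p]
for n,t,s in (('A',c1([(94,458)]),sA([(125,437)])),('B',c2([(81,300)]),sB([(499,73)]))):
    print(n,'label tri',tri((T,S),(t[0],s[0])), 'top at z66',onz(T,t,66)[0])
def fit(name,loc,views,x0):
    def res(p):
        c,s=np.cos(p[3]),np.sin(p[3]);W=np.array([[c,-s,0],[s,c,0],[0,0,1]])@np.array(loc,float).T
        W=W.T+p[:3]; return np.concatenate([(proj(im,W)-np.array(px)).ravel() for im,px in views])
    r=least_squares(res,x0);print(name,np.round(r.x,3),'rms',np.sqrt(np.mean(r.fun**2)));return r.x
# rack corners order (+x,+y),(+x,-y),(-x,-y),(-x,+y)
R=[(60,142,0),(60,-42,0),(-145,-42,0),(-145,142,0)]
r=fit('rack z~4',R,[(T,c1([(378,57),(685,77),(653,418),(343,388)])),(S,sR([(580,563),(420,420),(618,318),(777,432)]))],[600,0,4,0])
L=[(29,26,0),(29,-26,0),(-29,-26,0),(-29,26,0)]
fit('A z~66',L,[(T,c1([(43,427),(125,399),(153,497),(70,520)])),(S,sA([(165,502),(52,468),(84,387),(191,421)]))],[500,200,66,.2])
fit('B z~66',L,[(T,c2([(49,260),(119,266),(113,341),(44,335)])),(S,sB([(490,118),(431,74),(510,40),(568,77)]))],[500,-100,66,0])
Q=[(60,80,0),(60,-80,0),(-60,-80,0),(-60,80,0)]
fit('tray z~20',Q,[(T,c2([(131,50),(327,23),(355,165),(156,200)]))],[600,-250,20,.1])
o=onz(T,c2([(131,50),(327,23),(355,165),(156,200)]),20);print(o[:,:2],o.mean(0))
E
python3 fit.py
```

```text
A label tri [442.89332749 317.85283242  67.45752841] top at z66 [442.78037773 318.58838246  66.        ]
B label tri [ 457.18616009 -139.29554314   68.22907375] top at z66 [ 456.95308503 -139.15151148   66.        ]
rack z~4 [ 6.11672e+02  3.22560e+01  2.40000e+00 -1.05000e-01] rms 0.6140505454231215
A z~66 [4.41585e+02 3.17321e+02 6.21350e+01 3.00000e-01] rms 0.4132899203387408
B z~66 [ 4.56752e+02 -1.39581e+02  6.54150e+01 -9.80000e-02] rms 0.3971272499482152
tray z~20 [ 6.07459e+02 -2.77398e+02  1.30900e+01  1.37000e-01] rms 0.44554178922078125
[[ 654.85910321 -189.06813945]
 [ 674.60925598 -347.04993925]
 [ 560.14666284 -363.22760009]
 [ 535.43679695 -204.38625671]] [ 606.26295475 -275.93298387   20.        ]
```

```bash
cat > mv.py <<'E'
import sys,numpy as np
from cell import ctrl
from scipy.spatial.transform import Rotation as Ro
def go(x,y,z,yaw):
    s=ctrl.read_state();R=Ro.from_euler('xyz',s['tool_rot']);p=np.array(s['eef_pos'])
    t=R.inv().apply(np.array([x,y,z])-p)/10
    w=(R.inv()*Ro.from_euler('xyz',[np.pi,0,yaw])).as_rotvec()
    print('t',np.round(s['clock'],2),'pos',np.round(p,1),'yaw',np.round(s['tool_rot'],4),'q',np.round(s['qpos'],2),'F',np.round(s['force'],2),'row',np.round(t,2),np.round(w,3))
if __name__=='__main__': go(*map(float,sys.argv[1:5]))
E
python3 mv.py 457 -139.5 250 -0.098
```

```text
t 0.1 pos [ 203.6 -616.8  303.1] yaw [-3.1399  0.      0.3188] q [ 1.19  0.63  0.04  1.52 -0.03  1.   -0.02] F [ 0.23 -0.19  0.85] row [ 39.02 -37.38   5.37] [-0.002  0.     0.417]
```

Call:
{"fn": "send_rows", "kwargs": {"rows": [[[8,-7.5,1,0,0,0.08],[16,-15,2,0,0,0.16],[24,-22.5,3,0,0,0.24],[30,-28.5,4,0,0,0.32],[34,-33,5,0,0,0.38],[37,-36,5.37,0,0,0.417],[39,-37.4,5.37,0,0,0.417],[39,-37.4,5.37,0,0,0.417],[39,-37.4,5.37,0,0,0.417],[39,-37.4,5.37,0,0,0.417]]]}}

```text
clock: 1.1
eef_pos: [437.4, -175.8, 254.2]
tool_rot: [3.142, 0.0, -0.098]
force: [0.1, -1.5, -0.5]
width: 85.8
gripper_force: 0.0
```

```bash
python3 mv.py 457 -139.5 250 -0.098; python3 - <<'E'
from cell import ctrl
import cv2,pickle
s=ctrl.read_state();im=ctrl.get_image('wrist')
pickle.dump((s,im),open('w1.pkl','wb'));cv2.imwrite('pics/w1.png',im['pixels'][:,:,::-1]);print(im['mount'],im['fx'],im['D'])
E
```

```text
t 1.1 pos [ 437.4 -175.8  254.2] yaw [ 3.1416e+00  1.0000e-04 -9.8300e-02] q [ 0.22  0.46  0.14  2.06 -0.11  0.63 -1.23] F [ 0.14 -1.5  -0.52] row [ 1.6  -3.81  0.42] [ 0.  0. -0.]
[[-4.13118115e-04  9.50485641e-01  3.10768201e-01  8.02509786e+01]
 [ 9.99999915e-01  3.89946250e-04  1.36692776e-04  4.96884464e-02]
 [ 8.74162629e-06  3.10768231e-01 -9.50485721e-01 -6.92212798e+01]
 [ 0.00000000e+00  0.00000000e+00  0.00000000e+00  1.00000000e+00]] 396.99781498049583 [0.00142733 0.         0.         0.         0.        ]
```

View pics/w1.png

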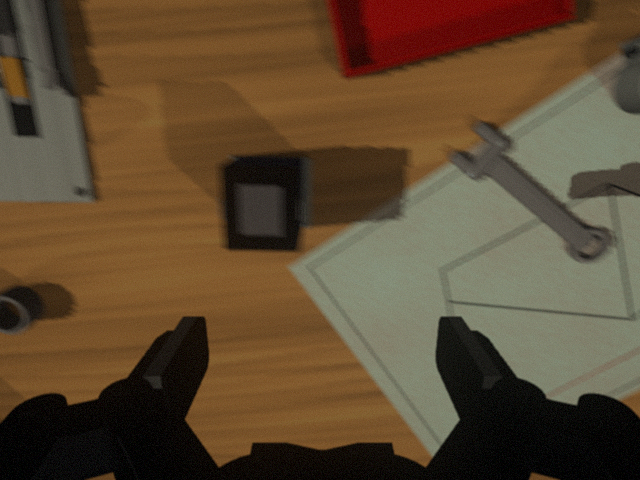

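The wrist view shows box B's lid at (262,202), with the label centred at about (259,211). The rack plate corner is at (93,198) and the tray corner at (346,75).

```bash
cat >> h.py <<'E'
from scipy.spatial.transform import Rotation as Ro
def wE(s,im):
    M=np.eye(4);M[:3,:3]=Ro.from_euler('xyz',s['tool_rot']).as_matrix();M[:3,3]=s['eef_pos'];return M@np.array(im['mount'])
E
python3 - <<'E'
from h import *
s,w=pickle.load(open('w1.pkl','rb'));E=wE(s,w);d=pickle.load(open('im0.pkl','rb'))
print(onz(w,[(259,211)],66,E),'plate corner',onz(w,[(93,198)],4,E),'tray',onz(w,[(346,75)],20,E))
c,q=np.cos(-.105),np.sin(-.105);print('rack corner from fit',611.7+c*-145-q*-42,32.3+q*-145+c*-42)
print(tri((d['top'],d['scene'],w),((371.8,269.8),(309.4,187.9),(259,211)),(d['top']['extrinsics'],d['scene']['extrinsics'],E)))
E
python3 mv.py 457 -139.5 101 -0.098
```

```text
[[ 459.03360134 -135.94672152   66.        ]] plate corner [[469.15874606   8.84013299   4.        ]] tray [[ 540.2451956  -203.16572022   20.        ]]
rack corner from fit 463.09667731065485 5.728351844751067
[ 458.30005715 -137.9990971    69.25017005]
t 1.15 pos [ 441.7 -166.3  253.4] yaw [-3.1352e+00 -9.0000e-04 -8.5300e-02] q [ 0.21  0.46  0.13  2.06 -0.11  0.63 -1.24] F [ 3.36  7.43 -0.22] row [ 1.28 -2.7  15.26] [-0.006 -0.001  0.013]
```

Call:
{"fn": "send_rows", "kwargs": {"rows": [[[0,0,0,0,0,0],[0,0,0,0,0,0]]]}}

```text
clock: 1.35
eef_pos: [436.5, -177.9, 254.3]
tool_rot: [3.141, 0.001, -0.098]
force: [-0.4, -0.4, -0.2]
width: 85.3
gripper_force: 0.0
```

```bash
python3 mv.py 457.5 -138.5 101 -0.098
```

```text
t 1.35 pos [ 436.5 -177.9  254.3] yaw [ 3.1411e+00  7.0000e-04 -9.7700e-02] q [ 0.22  0.46  0.14  2.06 -0.11  0.64 -1.23] F [-0.42 -0.42 -0.17] row [ 1.71 -4.14 15.33] [0.    0.001 0.   ]
```

Call:
{"fn": "send_rows", "kwargs": {"rows": [[[0.8,-2,2,0,0,0],[1.7,-4.14,5,0,0,0],[1.7,-4.14,8,0,0,0],[1.7,-4.14,11,0,0,0],[1.7,-4.14,13,0,0,0],[1.7,-4.14,14.2,0,0,0],[1.7,-4.14,15,0,0,0],[1.7,-4.14,15.3,0,0,0],[1.7,-4.14,15.3,0,0,0]]]}}

```text
clock: 2.25
eef_pos: [457.9, -138.7, 101.7]
tool_rot: [3.141, -0.001, -0.099]
force: [-0.3, -0.1, 0.0]
width: 85.5
gripper_force: 0.0
```

Call:
{"fn": "send_rows", "kwargs": {"rows": [[[0,0,0,0,0,0],[0,0,0,0,0,0],[0,0,0,0,0,0],[0,0,0,0,0,0],[0,0,0,0,0,0],[0,0,0,0,0,0]]], "grip": 255}}

```text
clock: 2.85
eef_pos: [458.4, -138.6, 102.4]
tool_rot: [3.141, -0.002, -0.099]
force: [0.2, -1.2, 5.9]
width: 51.3
gripper_force: 62.7
```

Call:
{"fn": "send_rows", "kwargs": {"rows": [[[0,0,-0.2,0,0,0],[0,0,-0.6,0,0,0],[0,0,-1.3,0,0,0],[0,0,-2.1,0,0,0],[0,0,-2.7,0,0,0],[0,0,-3,0,0,0],[0,0,-3,0,0,0],[0,0,-3,0,0,0]]]}}

```text
clock: 3.65
eef_pos: [457.8, -138.1, 131.5]
tool_rot: [-3.142, -0.0, -0.098]
force: [0.0, 0.6, -6.2]
width: 51.5
gripper_force: 63.4
```

Call:
{"fn": "send_rows", "kwargs": {"rows": [[[0,0,-3,0,0,0],[0,0,-3,0,0,0]]]}}

```text
clock: 3.85
eef_pos: [459.1, -138.7, 163.2]
tool_rot: [3.141, -0.004, -0.098]
force: [0.7, -1.4, -6.6]
width: 51.4
gripper_force: 68.5
```

Call:
{"fn": "send_rows", "kwargs": {"rows": [[[0,0,0,0,0,0],[0,0,0,0,0,0]]]}}

```text
clock: 4.05
eef_pos: [457.3, -138.0, 160.6]
tool_rot: [-3.141, 0.001, -0.098]
force: [0.1, 0.3, -7.3]
width: 50.9
gripper_force: 68.5
```

```bash
python3 mv.py 500 44 190 -0.105
```

```text
t 4.05 pos [ 457.3 -138.   160.6] yaw [-3.1413e+00  1.5000e-03 -9.8100e-02] q [ 0.16  0.63  0.1   2.12 -0.16  0.41 -1.28] F [ 0.1   0.27 -7.35] row [  2.47 -18.53  -2.94] [-0.     0.001  0.007]
```

Call:
{"fn": "send_rows", "kwargs": {"rows": [[[0.2,-1,-0.8,0,0,0],[0.6,-3.5,-2,0,0,0],[1.1,-7,-2.9,0,0,0.007],[1.6,-10.5,-2.9,0,0,0.007],[2,-13.7,-2.9,0,0,0.007],[2.3,-16.3,-2.9,0,0,0.007],[2.5,-17.9,-2.9,0,0,0.007],[2.5,-18.5,-2.9,0,0,0.007],[2.5,-18.5,-2.9,0,0,0.007],[2.5,-18.5,-2.9,0,0,0.007]]]}}

```text
clock: 5.05
eef_pos: [500.3, 42.5, 190.3]
tool_rot: [3.141, 0.001, -0.106]
force: [-0.2, -0.4, -6.6]
width: 51.0
gripper_force: 68.5
```

Call:
{"fn": "send_rows", "kwargs": {"rows": [[[0,0,0,0,0,0],[0,0,0,0,0,0]]]}}

```text
clock: 5.25
eef_pos: [500.7, 42.3, 190.5]
tool_rot: [3.141, 0.0, -0.107]
force: [0.4, -0.3, -5.5]
width: 51.3
gripper_force: 68.5
```

```bash
python3 - <<'E'
from cell import ctrl
import cv2,pickle
s=ctrl.read_state();im=ctrl.get_image('wrist')
pickle.dump((s,im),open('w2.pkl','wb'))
cv2.imwrite('pics/w2.png',im['pixels'][:,:,::-1]);print(s['force'],s['qd'].round(3))
E
python3 mv.py 500 44 190 -0.105
```

```text
[ 0.35352948 -0.30087363 -5.54595763] [-0.003 -0.002 -0.003 -0.002 -0.001 -0.001 -0.001]
t 5.3 pos [500.7  42.5 190.5] yaw [ 3.1413  0.     -0.1069] q [-0.26  0.6   0.18  2.03 -0.2   0.52 -1.62] F [-0.27  0.16 -5.8 ] row [-0.09 -0.14  0.05] [ 0.     0.    -0.002]
```

View pics/w2.png

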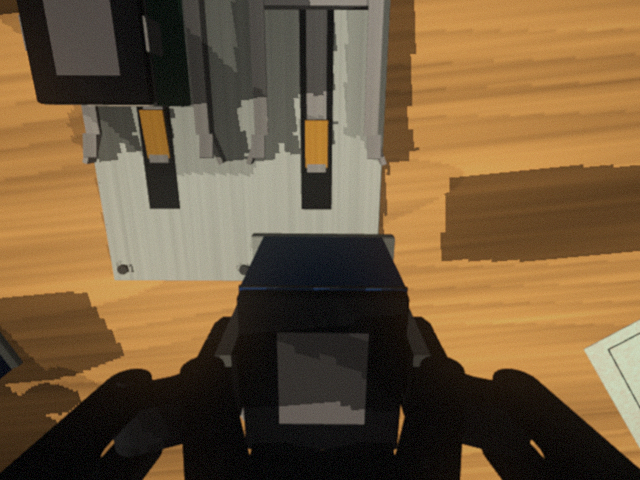

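The wrist view with box B in hand shows the lane slot centred at column 316.5 (rows 10–205) and the catch at (316,145). The mouth lips are at about (258,158) and (376,160), the plate's near edge is at row 279, and the box's foot front edge spans (253–394, 235).

```bash
python3 - <<'E'
from h import *
s,w=pickle.load(open('w2.pkl','rb'));E=wE(s,w);print(w['cx'],w['cy'])
a=onz(w,[(316.5,205),(317,12)],4,E);print('slot',a)
v=a[1]-a[0];print('yaw',np.arctan2(v[1],v[0]))
b=onz(w,[(301,60),(301.5,205),(333,60),(331,205),(114,279),(240,279),(383,150),(376,232)],4,E);print('slot edges,plate corners',b)
r=np.array([611.7,32.3]);y=-.105;R=np.array([[np.cos(y),np.sin(y)],[-np.sin(y),np.cos(y)]])
print('rack frame',((np.vstack([a,b])[:,:2]-r)@R.T).round(1))
M=np.array(w['mount']);
f=onz(w,[(253,235),(394,236)],144-100,E);print('foot',f)
# foot in tool frame: find z plane giving width 64
for z in(75,85,90,95,100):
  f=onz(w,[(253,235),(394,236)],z,E);print(z,np.linalg.norm(f[0]-f[1]),(f.mean(0)-s['eef_pos']).round(1),np.arctan2(f[0,0]-f[1,0],f[1,1]-f[0,1]))
E
```

```text
321.8406353262075 241.82806382333916
slot [[523.00011341  43.32099151   4.        ]
 [634.50706122  30.51359362   4.        ]]
yaw -0.11435628386798419
slot edges,plate corners [[610.67406111  42.66643441   4.        ]
 [524.06073997  53.12913488   4.        ]
 [608.64998795  23.92057431   4.        ]
 [521.97470602  33.83942858   4.        ]
 [485.73788445 189.86056707   4.        ]
 [476.2589544  102.37483778   4.        ]
 [553.65514045  -2.277826     4.        ]
 [500.27955559   5.6216908    4.        ]]
rack frame [[ -89.4    1.7]
 [  22.9    0.6]
 [  -2.1   10.2]
 [ -89.3   11.5]
 [  -2.2   -8.7]
 [ -89.4   -7.9]
 [-141.8  143.5]
 [-142.    55.5]
 [ -54.1  -40.5]
 [-108.   -38.2]]
foot [[ 5.18564693e+02  7.96421078e+01  4.40000000e+01]
 [ 5.09348526e+02 -1.33764798e-02  4.40000000e+01]]
75 68.6627041979259 [  22.9   -3.4 -115.5] 3.0264044837172532
85 64.94523178532607 [  25.9   -3.6 -105.5] 3.026404483717254
90 63.08649557902617 [  27.5   -3.8 -100.5] 3.0264044837172537
95 61.22775937272623 [ 29.   -3.9 -95.5] 3.026404483717255
100 59.36902316642634 [ 30.6  -4.1 -90.5] 3.026404483717255
```

Call:
{"fn": "send_rows", "kwargs": {"rows": [[[0.3,-0.1,1,0,0,0.003],[0.7,-0.25,2.5,0,0,0.003],[1.1,-0.36,4.2,0,0,0.003],[1.1,-0.36,5.8,0,0,0.003],[1.1,-0.36,7,0,0,0.003],[1.1,-0.36,7.7,0,0,0.003],[1.1,-0.36,8,0,0,0.003],[1.1,-0.36,8.15,0,0,0.003],[1.1,-0.36,8.15,0,0,0.003],[1.1,-0.36,8.15,0,0,0.003]]]}}

```text
clock: 6.3
eef_pos: [512.5, 45.9, 109.5]
tool_rot: [-3.141, -0.001, -0.108]
force: [0.4, -0.2, -5.4]
width: 51.2
gripper_force: 68.4
```

Call:
{"fn": "send_rows", "kwargs": {"rows": [[[0,0,0.05,0,0,0],[0,0,0.1,0,0,0],[0,0,0.15,0,0,0],[0,0,0.15,0,0,0]]]}}

```text
clock: 6.7
eef_pos: [512.2, 45.9, 107.5]
tool_rot: [-3.142, -0.0, -0.108]
force: [-1.1, -0.3, -6.0]
width: 51.0
gripper_force: 68.4
```

Call:
{"fn": "send_rows", "kwargs": {"rows": [[[0,0,0.03,0,0,0],[0,0,0.06,0,0,0],[0,0,0.09,0,0,0],[0,0,0.09,0,0,0]]]}}

```text
clock: 7.1
eef_pos: [512.2, 45.9, 106.6]
tool_rot: [3.142, -0.0, -0.108]
force: [0.6, -0.3, -5.5]
width: 51.5
gripper_force: 68.7
```

Call:
{"fn": "send_rows", "kwargs": {"rows": [[[0,0,0.03,0,0,0],[0,0,0.05,0,0,0],[0,0,0.05,0,0,0]]]}}

```text
clock: 7.4
eef_pos: [512.1, 45.9, 106.5]
tool_rot: [-3.141, -0.0, -0.108]
force: [-1.0, 0.2, 3.0]
width: 51.5
gripper_force: 69.3
```

Call:
{"fn": "send_rows", "kwargs": {"rows": [[[0,0,0,0,0,0],[0,0,0,0,0,0],[0,0,0,0,0,0],[0,0,0,0,0,0],[0,0,-1,0,0,0],[0,0,-3,0,0,0],[0,0,-6,0,0,0],[0,0,-9,0,0,0],[0,0,-10,0,0,0],[0,0,-10,0,0,0]]], "grip": 0}}

```text
clock: 8.4
eef_pos: [513.0, 46.0, 207.8]
tool_rot: [-3.141, -0.004, -0.108]
force: [-0.6, -0.1, -0.6]
width: 85.3
gripper_force: 0.0
```

```bash
python3 mv.py 442 317.5 200 0.3
```

```text
t 8.4 pos [513.   46.  207.8] yaw [-3.1406 -0.0037 -0.1081] q [-0.27  0.58  0.19  1.99 -0.19  0.58 -1.63] F [-0.64 -0.07 -0.58] row [ -9.99 -26.22   0.77] [-0.    -0.004 -0.408]
```

Call:
{"fn": "send_rows", "kwargs": {"rows": [[[-1,-2.6,0,0,0,-0.04],[-2.5,-6.5,0,0,0,-0.1],[-4,-10.5,0,0,0,-0.16],[-5.5,-14.5,0,0,0,-0.22],[-7,-18.4,0,0,0,-0.28],[-8.3,-22,0,0,0,-0.34],[-9.3,-24.5,0,0,0,-0.38],[-9.9,-26,0.5,0,0,-0.41],[-10,-26.2,0.8,0,0,-0.41],[-10,-26.2,0.8,0,0,-0.41]]]}}

```text
clock: 9.4
eef_pos: [440.7, 315.7, 196.8]
tool_rot: [3.14, 0.002, 0.301]
force: [-0.6, -0.7, 0.6]
width: 85.3
gripper_force: 0.0
```

Call:
{"fn": "send_rows", "kwargs": {"rows": [[[0,0,0,0,0,0],[0,0,0,0,0,0]]]}}

```text
clock: 9.6
eef_pos: [441.8, 315.4, 198.1]
tool_rot: [3.141, 0.0, 0.299]
force: [-0.3, -1.0, -0.2]
width: 85.2
gripper_force: 0.0
```

```bash
python3 - <<'E'
from cell import ctrl
import cv2,pickle,numpy as np
s=ctrl.read_state();im=ctrl.get_image('wrist')
pickle.dump((s,im),open('w3.pkl','wb'))
cv2.imwrite('pics/w3.png',im['pixels'][:,:,::-1])
E
python3 mv.py 442 317.5 101.5 0.3
```

```text
t 9.65 pos [441.8 315.7 198.2] yaw [ 3.1409e+00 -2.0000e-04  2.9910e-01] q [-0.76  0.63  0.13  1.92 -0.13  0.6  -1.82] F [ 0.12  0.28 -0.68] row [ 0.07 -0.17  9.67] [ 0.001 -0.    -0.001]
```

View pics/w3.png

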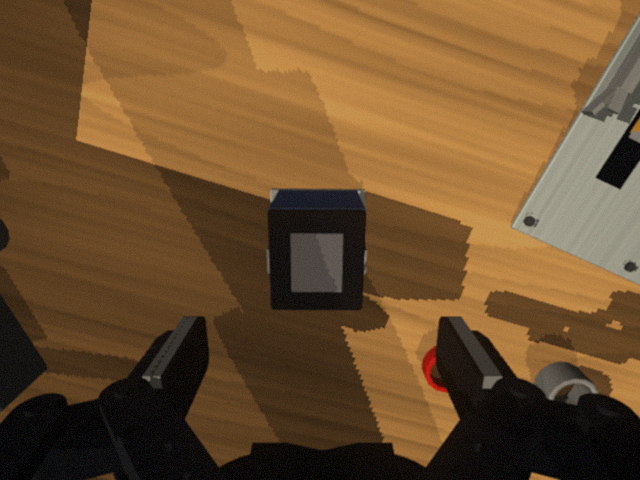

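Box A's lid label is centred at (317,263), square to the tool and between the fingers. The red ring at (435,370) is low enough to clear.

```bash
python3 - <<'E'
from h import *
s,w=pickle.load(open('w3.pkl','rb'));E=wE(s,w)
print(onz(w,[(317,263)],66,E),onz(w,[(268,206),(365,206),(363,308),(272,309)],66,E),'rings',onz(w,[(435,370)],12,E),onz(w,[(566,388)],22,E))
E
```

```text
[[443.35244155 318.21495504  66.        ]] [[466.16207753 351.65704804  66.        ]
 [480.91816006 303.61480528  66.        ]
 [424.95361791 285.51652513  66.        ]
 [409.28533562 334.43275287  66.        ]] rings [[366.44812411 202.24107641  12.        ]] [[386.28448671 109.16637954  22.        ]]
```

Call:
{"fn": "send_rows", "kwargs": {"rows": [[[0.1,-0.1,1.5,0,0,0],[0.15,-0.2,4,0,0,0],[0.15,-0.2,6.5,0,0,0],[0.15,-0.2,8.3,0,0,0],[0.15,-0.2,9.2,0,0,0],[0.15,-0.2,9.6,0,0,0],[0.15,-0.2,9.6,0,0,0]]]}}

```text
clock: 10.35
eef_pos: [442.2, 319.3, 102.2]
tool_rot: [3.141, -0.0, 0.301]
force: [0.5, 0.6, 0.4]
width: 85.5
gripper_force: 0.0
```

Call:
{"fn": "send_rows", "kwargs": {"rows": [[[0,0,0,0,0,0],[0,0,0,0,0,0],[0,0,0,0,0,0],[0,0,0,0,0,0],[0,0,0,0,0,0],[0,0,0,0,0,0]]], "grip": 255}}

```text
clock: 10.95
eef_pos: [442.5, 319.7, 103.1]
tool_rot: [-3.141, -0.002, 0.302]
force: [0.4, -1.4, 6.3]
width: 51.1
gripper_force: 63.8
```

Call:
{"fn": "send_rows", "kwargs": {"rows": [[[0,0,-0.2,0,0,0],[0,0,-0.6,0,0,0],[0,0,-1.3,0,0,0],[0,0,-2.1,0,0,0],[0,0,-2.7,0,0,0],[0,0,-3,0,0,0],[0,0,-3,0,0,0],[0,0,-3,0,0,0]]]}}

```text
clock: 11.75
eef_pos: [441.8, 319.5, 132.1]
tool_rot: [3.142, 0.0, 0.302]
force: [-0.2, -0.8, -2.8]
width: 51.0
gripper_force: 62.9
```

Call:
{"fn": "send_rows", "kwargs": {"rows": [[[0,0,0,0,0,0],[0,0,0,0,0,0]]]}}

```text
clock: 11.95
eef_pos: [441.7, 319.4, 131.8]
tool_rot: [3.141, 0.001, 0.302]
force: [-0.1, -0.8, -2.8]
width: 51.1
gripper_force: 62.9
```

Call:
{"fn": "send_rows", "kwargs": {"rows": [[[0,0,0,0,0,0],[0,0,0,0,0,0]]]}}

```text
clock: 12.15
eef_pos: [441.8, 319.5, 131.9]
tool_rot: [3.141, 0.0, 0.302]
force: [0.2, -0.0, -2.5]
width: 51.2
gripper_force: 62.9
```

A reads about 2.7 N and B about 6 N, so B is the heavier one. I'll set A back where it was.

Call:
{"fn": "send_rows", "kwargs": {"rows": [[[0,0,0.5,0,0,0],[0,0,1.3,0,0,0],[0,0,2,0,0,0],[0,0,2.5,0,0,0],[0,0,2.75,0,0,0],[0,0,2.85,0,0,0],[0,0,2.9,0,0,0],[0,0,2.95,0,0,0],[0,0,2.95,0,0,0]]]}}

```text
clock: 13.05
eef_pos: [441.7, 319.3, 103.2]
tool_rot: [-3.142, 0.0, 0.302]
force: [-1.9, -1.5, 4.2]
width: 50.9
gripper_force: 63.6
```

Call:
{"fn": "send_rows", "kwargs": {"rows": [[[0,0,0.03,0,0,0],[0,0,0.05,0,0,0],[0,0,0.05,0,0,0]]]}}

```text
clock: 13.35
eef_pos: [441.6, 319.3, 103.1]
tool_rot: [-3.142, 0.0, 0.302]
force: [-3.1, -2.1, 9.8]
width: 51.1
gripper_force: 64.3
```

Down. Release, rise, and return over B on the apron.

Call:
{"fn": "send_rows", "kwargs": {"rows": [[[0,0,0,0,0,0],[0,0,0,0,0,0],[0,0,0,0,0,0],[0,0,0,0,0,0],[0,0,-1,0,0,0],[0,0,-3,0,0,0],[0,0,-6,0,0,0],[0,0,-9,0,0,0],[0,0,-9.6,0,0,0],[0,0,-9.6,0,0,0]]], "grip": 0}}

```text
clock: 14.35
eef_pos: [442.4, 319.9, 199.5]
tool_rot: [-3.14, -0.003, 0.302]
force: [0.2, 0.0, -0.3]
width: 85.6
gripper_force: 0.0
```

```bash
python3 mv.py 511 46 200 -0.11
```

```text
t 14.35 pos [442.4 319.9 199.5] yaw [-3.1405e+00 -2.9000e-03  3.0180e-01] q [-0.76  0.63  0.13  1.91 -0.13  0.61 -1.82] F [ 0.18  0.02 -0.34] row [-1.59 28.19 -0.08] [-0.002 -0.003  0.412]
```

Call:
{"fn": "send_rows", "kwargs": {"rows": [[[-0.15,2.8,0,0,0,0.04],[-0.4,7,0,0,0,0.1],[-0.6,11.2,0,0,0,0.16],[-0.8,15.4,0,0,0,0.22],[-1.1,19.6,0,0,0,0.28],[-1.3,23.6,0,0,0,0.34],[-1.5,26.4,0,0,0,0.38],[-1.6,28,0,0,0,0.412],[-1.6,28.2,0,0,0,0.412],[-1.6,28.2,0,0,0,0.412]]]}}

```text
clock: 15.35
eef_pos: [510.0, 46.6, 197.5]
tool_rot: [-3.141, 0.001, -0.109]
force: [-0.3, 0.6, 0.4]
width: 85.5
gripper_force: 0.0
```

Call:
{"fn": "send_rows", "kwargs": {"rows": [[[0,0,0,0,0,0],[0,0,0,0,0,0]]]}}

```text
clock: 15.55
eef_pos: [510.1, 47.4, 197.9]
tool_rot: [-3.141, 0.001, -0.107]
force: [0.4, 0.0, -0.3]
width: 85.4
gripper_force: 0.0
```

```bash
python3 - <<'E'
from cell import ctrl
import cv2,pickle,numpy as np
s=ctrl.read_state();im=ctrl.get_image('wrist')
pickle.dump((s,im),open('w4.pkl','wb'))
cv2.imwrite('pics/w4.png',im['pixels'][:,:,::-1])
E
python3 mv.py 512 45.9 106 -0.11
```

```text
t 15.6 pos [510.1  47.1 198. ] yaw [-3.141e+00  3.000e-04 -1.075e-01] q [-0.27  0.6   0.18  2.   -0.2   0.56 -1.63] F [ 0.29 -0.29  0.75] row [0.2  0.11 9.2 ] [-0.001  0.     0.003]
```

View pics/w4.png

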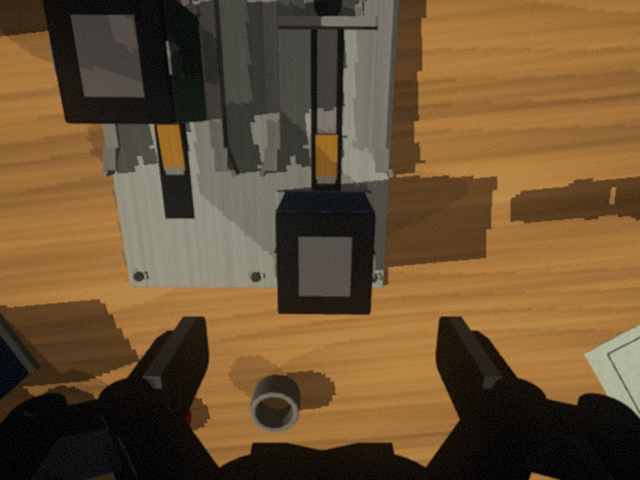

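Box B stands on the apron with its label centred at (324.5,266.5). The slot is centred at column 326–326.5 and the end stop bar is at row 22.

```bash
python3 - <<'E'
from h import *
s,w=pickle.load(open('w4.pkl','rb'));E=wE(s,w)
a=s['tool_rot'][2];R=np.array([[np.cos(a),np.sin(a)],[-np.sin(a),np.cos(a)]])
def L(px,z): return ((onz(w,px,z,E)[:,:2]-s['eef_pos'][:2])@R.T).round(1)
print('fwd,left: label/lid',L([(324.5,266.5),(277,207),(374,207),(371,313),(279,313)],70).tolist())
print('slot L/R',L([(310,60),(343,60),(312,180),(341,180)],4).tolist())
print('stop',L([(278,22),(378,22)],14).tolist(),'lip inner ends',L([(279,165),(378,165)],16.5).tolist(), 'catch',L([(315,180),(339,180),(315,135),(339,135)],5).tolist())
E
```

```text
fwd,left: label/lid [[1.9, -1.3], [34.3, 22.8], [34.3, -26.4], [-25.8, -27.2], [-25.8, 23.9]]
slot L/R [[110.1, 7.3], [110.1, -12.7], [37.3, 6.7], [37.3, -12.6]]
stop [[128.7, 25.0], [128.7, -31.8]] lip inner ends [[48.7, 26.9], [48.7, -35.0]] catch [[37.4, 4.6], [37.4, -11.2], [66.2, 4.5], [66.2, -10.8]]
```

Call:
{"fn": "send_rows", "kwargs": {"rows": [[[0.1,0.1,1.5,0,0,0],[0.3,0.16,4,0,0,0],[0.3,0.16,6.5,0,0,0],[0.3,0.16,8.2,0,0,0],[0.3,0.16,8.9,0,0,0],[0.3,0.16,9.2,0,0,0],[0.3,0.16,9.2,0,0,0]]]}}

```text
clock: 16.3
eef_pos: [513.4, 43.9, 106.3]
tool_rot: [-3.141, -0.0, -0.11]
force: [0.6, -1.1, 0.1]
width: 85.4
gripper_force: 0.0
```

Call:
{"fn": "send_rows", "kwargs": {"rows": [[[0,0,0,0,0,0],[0,0,0,0,0,0],[0,0,0,0,0,0],[0,0,0,0,0,0],[0,0,0,0,0,0],[0,0,0,0,0,0]]], "grip": 255}}

```text
clock: 16.9
eef_pos: [513.8, 44.2, 107.1]
tool_rot: [-3.14, -0.002, -0.11]
force: [-0.3, 1.9, 5.5]
width: 51.2
gripper_force: 64.3
```

Call:
{"fn": "send_rows", "kwargs": {"rows": [[[0,0.05,-0.05,0,0,0],[0.2,0.05,-0.05,0,0,0],[0.5,0.05,-0.05,0,0,0],[0.8,0.05,-0.05,0,0,0],[1.1,0.05,-0.05,0,0,0],[1.4,0.05,-0.05,0,0,0],[1.7,0.05,-0.05,0,0,0],[2,0.05,-0.05,0,0,0],[2,0.05,-0.05,0,0,0]]]}}

```text
clock: 17.8
eef_pos: [525.3, 41.8, 107.5]
tool_rot: [-3.141, 0.017, -0.109]
force: [-17.0, 3.3, 25.2]
width: 51.3
gripper_force: 66.7
```

Call:
{"fn": "send_rows", "kwargs": {"rows": [[[0.3,0,0,0,0,0],[0.6,0,0,0,0,0],[0.9,0,0,0,0,0],[0.9,0,0,0,0,0]]]}}

```text
clock: 18.2
eef_pos: [527.7, 41.5, 107.8]
tool_rot: [-3.142, 0.032, -0.109]
force: [-29.5, 3.8, 46.3]
width: 51.3
gripper_force: 68.7
```

```bash
python3 - <<'E'
from cell import ctrl
s=ctrl.read_state();print(s['force'].round(1),s['torque'].round(2),s['eef_pos'],s['tool_rot'])
E
```

```text
[-29.5   3.8  46.3] [ 1.05  6.74 -0.02] [527.66274436  41.52737723 107.76968575] [-3.14152142  0.03227067 -0.10866033]
```

Call:
{"fn": "send_rows", "kwargs": {"rows": [[[-0.5,0,-0.05,0,0,0],[-0.9,0,-0.1,0,0,0],[-1.2,0,-0.1,0,0,0],[-1.2,0,-0.1,0,0,0]]]}}

```text
clock: 18.6
eef_pos: [526.3, 41.6, 107.5]
tool_rot: [3.141, 0.008, -0.109]
force: [-6.7, 0.9, 7.2]
width: 51.7
gripper_force: 64.2
```

```bash
python3 - <<'E'
from cell import ctrl
s=ctrl.read_state();print(s['force'].round(1),s['torque'].round(2),s['eef_pos'],s['tool_rot'])
E
```

```text
[-6.7  0.9  7.2] [0.41 1.44 0.09] [526.32758853  41.62509862 107.52442776] [ 3.14138045  0.00774089 -0.10948516]
```

Call:
{"fn": "send_rows", "kwargs": {"rows": [[[-0.3,0,-0.1,0,0,0],[-0.6,0,-0.2,0,0,0],[-0.8,0,-0.2,0,0,0],[-0.8,0,-0.2,0,0,0],[-0.8,0,-0.2,0,0,0]]]}}

```text
clock: 19.1
eef_pos: [522.2, 41.9, 109.4]
tool_rot: [3.141, -0.0, -0.11]
force: [0.2, 0.5, -5.3]
width: 51.7
gripper_force: 63.3
```

```bash
python3 - <<'E'
from cell import ctrl
s=ctrl.read_state();print(s['force'].round(1),s['torque'].round(2),s['eef_pos'],s['tool_rot'])
E
```

```text
[ 0.2  0.5 -5.3] [-0.05 -0.04 -0.05] [522.23733944  41.93122985 109.36017733] [ 3.14136934e+00 -9.78724360e-05 -1.10443536e-01]
```

Call:
{"fn": "send_rows", "kwargs": {"rows": [[[0,0,0.08,0,0,0],[0,0,0.16,0,0,0],[0,0,0.22,0,0,0],[0,0,0.22,0,0,0]]]}}

```text
clock: 19.5
eef_pos: [522.2, 42.0, 107.4]
tool_rot: [-3.142, -0.0, -0.11]
force: [-0.6, -0.8, -4.6]
width: 51.4
gripper_force: 63.5
```

Call:
{"fn": "send_rows", "kwargs": {"rows": [[[0,0,0,0,0,0],[0,0,0,0,0,0],[0,0,0,0,0,0]]], "grip": 60}}

```text
clock: 19.8
eef_pos: [522.6, 42.1, 107.8]
tool_rot: [-3.141, -0.001, -0.11]
force: [0.7, 0.6, -0.2]
width: 65.6
gripper_force: 0.0
```

Call:
{"fn": "send_rows", "kwargs": {"rows": [[[0,0,0,0,0,0],[0,0,0,0,0,0],[0,0,0,0,0,0],[0,0,0,0,0,0],[0,0,0,0,0,0]]], "grip": 255}}

```text
clock: 20.3
eef_pos: [522.5, 42.0, 107.8]
tool_rot: [-3.141, -0.001, -0.11]
force: [-0.2, -0.4, 5.4]
width: 50.9
gripper_force: 62.0
```

Call:
{"fn": "send_rows", "kwargs": {"rows": [[[0,0,-0.08,0,0,0],[0,0,-0.16,0,0,0],[0,0,-0.2,0,0,0],[0,0,-0.2,0,0,0]]]}}

```text
clock: 20.7
eef_pos: [521.6, 42.1, 108.9]
tool_rot: [3.141, 0.001, -0.11]
force: [-0.2, 0.0, -5.8]
width: 51.4
gripper_force: 63.3
```

Call:
{"fn": "send_rows", "kwargs": {"rows": [[[0.2,-0.03,0,0,0,0],[0.5,-0.05,0,0,0,0],[0.8,-0.05,0,0,0,0],[1.1,-0.05,0,0,0,0],[1.4,-0.05,0,0,0,0],[1.4,-0.05,0,0,0,0]]]}}

```text
clock: 21.3
eef_pos: [536.2, 41.0, 109.5]
tool_rot: [-3.142, 0.0, -0.11]
force: [-1.5, 1.0, -3.3]
width: 51.6
gripper_force: 63.3
```

Call:
{"fn": "send_rows", "kwargs": {"rows": [[[0.3,0,0,0,0,0],[0.6,0,0,0,0,0],[0.9,0,0,0,0,0],[1,0,0,0,0,0],[1,0,0,0,0,0]]]}}

```text
clock: 21.8
eef_pos: [546.7, 39.9, 109.5]
tool_rot: [-3.142, -0.001, -0.11]
force: [-1.3, -0.0, -3.7]
width: 51.8
gripper_force: 63.3
```

Call:
{"fn": "send_rows", "kwargs": {"rows": [[[0.3,0,0,0,0,0],[0.7,0,0,0,0,0],[1.1,0,0,0,0,0],[1.5,0,0,0,0,0],[1.9,0,0,0,0,0],[2,0,0,0,0,0]]]}}

```text
clock: 22.4
eef_pos: [566.7, 37.6, 109.4]
tool_rot: [-3.142, -0.001, -0.11]
force: [-1.8, 0.4, -3.3]
width: 51.2
gripper_force: 63.3
```

Call:
{"fn": "send_rows", "kwargs": {"rows": [[[0.3,0,0,0,0,0],[0.7,0,0,0,0,0],[1.1,0,0,0,0,0],[1.5,0,0,0,0,0],[1.9,0,0,0,0,0],[2,0,0,0,0,0]]]}}

```text
clock: 23.0
eef_pos: [586.5, 35.5, 109.4]
tool_rot: [3.142, -0.001, -0.11]
force: [-0.8, 0.2, -2.4]
width: 51.4
gripper_force: 63.3
```

Call:
{"fn": "send_rows", "kwargs": {"rows": [[[0.3,0,0,0,0,0],[0.6,0,0,0,0,0],[0.9,0,0,0,0,0],[1.1,0,0,0,0,0],[1.2,0,0,0,0,0],[1.2,0,0,0,0,0]]]}}

```text
clock: 23.6
eef_pos: [598.0, 34.2, 109.4]
tool_rot: [-3.142, -0.001, -0.11]
force: [-0.7, -0.1, -2.9]
width: 51.6
gripper_force: 63.3
```

Call:
{"fn": "send_rows", "kwargs": {"rows": [[[0.1,0,0,0,0,0],[0.2,0,0,0,0,0],[0.3,0,0,0,0,0],[0.4,0,0,0,0,0],[0.4,0,0,0,0,0]]]}}

```text
clock: 24.1
eef_pos: [601.9, 33.8, 109.4]
tool_rot: [-3.142, -0.0, -0.11]
force: [-1.1, -0.4, -2.8]
width: 51.3
gripper_force: 63.3
```

Call:
{"fn": "send_rows", "kwargs": {"rows": [[[0.1,0,0,0,0,0],[0.2,0,0,0,0,0],[0.2,0,0,0,0,0]]]}}

```text
clock: 24.4
eef_pos: [603.9, 33.6, 109.4]
tool_rot: [-3.142, -0.0, -0.11]
force: [-1.5, -0.4, -3.1]
width: 51.2
gripper_force: 63.3
```

Call:
{"fn": "send_rows", "kwargs": {"rows": [[[0.1,0,0,0,0,0],[0.2,0,0,0,0,0],[0.2,0,0,0,0,0]]]}}

```text
clock: 24.7
eef_pos: [605.9, 33.3, 109.4]
tool_rot: [-3.142, -0.0, -0.11]
force: [-1.2, 0.3, -2.7]
width: 50.9
gripper_force: 63.3
```

Call:
{"fn": "send_rows", "kwargs": {"rows": [[[0.1,0,0,0,0,0],[0.2,0,0,0,0,0],[0.2,0,0,0,0,0]]]}}

```text
clock: 25.0
eef_pos: [608.3, 33.0, 109.3]
tool_rot: [3.142, -0.002, -0.11]
force: [-0.2, -0.3, -6.0]
width: 51.1
gripper_force: 63.4
```

Call:
{"fn": "send_rows", "kwargs": {"rows": [[[0.1,0,0,0,0,0],[0.2,0,0,0,0,0],[0.2,0,0,0,0,0]]]}}

```text
clock: 25.3
eef_pos: [609.8, 32.9, 109.2]
tool_rot: [3.142, -0.0, -0.11]
force: [0.3, -0.4, -6.8]
width: 51.3
gripper_force: 63.4
```

The catch load has gone from Fz, so it has sprung. I'll keep pushing gently until the stop is felt.

Call:
{"fn": "send_rows", "kwargs": {"rows": [[[0.1,0,0,0,0,0],[0.1,0,0,0,0,0]]]}}

```text
clock: 25.5
eef_pos: [610.1, 32.9, 109.2]
tool_rot: [3.142, 0.001, -0.11]
force: [-2.5, 0.8, -5.0]
width: 51.1
gripper_force: 63.3
```

Call:
{"fn": "send_rows", "kwargs": {"rows": [[[0.1,0,0,0,0,0],[0.1,0,0,0,0,0]]]}}

```text
clock: 25.7
eef_pos: [610.3, 32.8, 109.0]
tool_rot: [3.142, 0.003, -0.11]
force: [-4.8, 0.7, -3.3]
width: 51.3
gripper_force: 63.3
```

Call:
{"fn": "send_rows", "kwargs": {"rows": [[[0.1,0,0,0,0,0],[0.1,0,0.05,0,0,0],[0.1,0,0.1,0,0,0],[0.1,0,0.13,0,0,0],[0.1,0,0.13,0,0,0]]]}}

```text
clock: 26.2
eef_pos: [610.5, 32.8, 107.9]
tool_rot: [3.142, 0.005, -0.11]
force: [-6.9, 0.9, 0.1]
width: 51.4
gripper_force: 64.0
```

Down on the floor with a light 7 N push against the stop. Release and rise, then look.

Call:
{"fn": "send_rows", "kwargs": {"rows": [[[0,0,0,0,0,0],[0,0,0,0,0,0],[0,0,0,0,0,0],[0,0,0,0,0,0],[0,0,-1,0,0,0],[-0.2,0,-3,0,0,0],[-1,0,-6,0,0,0],[-2,0,-9,0,0,0],[-3,0,-10.5,0,0,0],[-3,0,-10.5,0,0,0]]], "grip": 0}}

```text
clock: 27.2
eef_pos: [583.3, 36.1, 216.2]
tool_rot: [-3.14, -0.004, -0.11]
force: [0.3, 0.4, 1.0]
width: 85.4
gripper_force: 0.0
```

```bash
python3 - <<'E'
from cell import ctrl
import cv2,pickle,numpy as np
s=ctrl.read_state();im=ctrl.get_image('wrist')
pickle.dump((s,im),open('w5.pkl','wb'))
cv2.imwrite('pics/w5.png',im['pixels'][:,:,::-1])
E
python3 mv.py 442 319.5 200 0.302
```

```text
t 27.25 pos [583.3  36.  214.8] yaw [-3.1408e+00 -3.1000e-03 -1.1000e-01] q [-0.23  0.65  0.2   1.8  -0.18  0.71 -1.62] F [ 0.88  0.14 -0.68] row [-17.17 -26.63   1.44] [-0.    -0.003 -0.412]
```

View pics/w5.png

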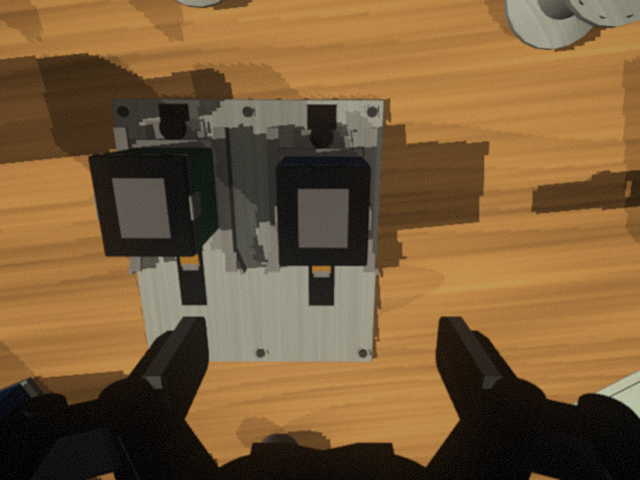

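Box B sits in the lane at (323,220), level with the green box, with the brass catch behind it at (321,270). Next is box A.

Call:
{"fn": "send_rows", "kwargs": {"rows": [[[-1.7,-2.7,0,0,0,-0.04],[-4.2,-6.5,0,0,0,-0.1],[-6.8,-10.5,0,0,0,-0.16],[-9.4,-14.5,0,0,0,-0.22],[-12,-18.5,0,0,0,-0.28],[-14.2,-22,0.3,0,0,-0.34],[-16,-24.7,0.8,0,0,-0.38],[-17,-26.3,1.3,0,0,-0.412],[-17.2,-26.6,1.4,0,0,-0.412],[-17.2,-26.6,1.4,0,0,-0.412]]]}}

```text
clock: 28.25
eef_pos: [441.6, 318.2, 198.4]
tool_rot: [3.14, 0.001, 0.301]
force: [0.5, -0.7, -0.2]
width: 85.4
gripper_force: 0.0
```

Call:
{"fn": "send_rows", "kwargs": {"rows": [[[0,0,0,0,0,0],[0,0,0,0,0,0],[0,0,0,0,0,0]]]}}

```text
clock: 28.55
eef_pos: [442.0, 317.9, 199.3]
tool_rot: [3.141, -0.001, 0.299]
force: [0.1, 0.7, 0.4]
width: 85.8
gripper_force: 0.0
```

```bash
python3 mv.py 442 319.5 102.5 0.302
```

```text
t 28.55 pos [442.  317.9 199.3] yaw [ 3.1411e+00 -5.0000e-04  2.9920e-01] q [-0.75  0.63  0.12  1.92 -0.12  0.61 -1.83] F [0.12 0.68 0.35] row [ 0.04 -0.16  9.68] [ 0.    -0.001 -0.003]
```

Call:
{"fn": "send_rows", "kwargs": {"rows": [[[0,-0.1,1.5,0,0,0],[0,-0.15,4,0,0,0],[0,-0.15,6.5,0,0,0],[0,-0.15,8.3,0,0,0],[0,-0.15,9.2,0,0,0],[0,-0.15,9.65,0,0,0],[0,-0.15,9.65,0,0,0]]]}}

```text
clock: 29.25
eef_pos: [440.9, 320.4, 102.6]
tool_rot: [3.141, -0.0, 0.301]
force: [0.7, -0.0, 0.0]
width: 85.2
gripper_force: 0.0
```

Call:
{"fn": "send_rows", "kwargs": {"rows": [[[0,0,0,0,0,0],[0,0,0,0,0,0],[0,0,0,0,0,0],[0,0,0,0,0,0],[0,0,0,0,0,0],[0,0,0,0,0,0]]], "grip": 255}}

```text
clock: 29.85
eef_pos: [441.2, 320.8, 103.6]
tool_rot: [-3.141, -0.002, 0.302]
force: [0.1, -1.7, 6.4]
width: 51.3
gripper_force: 63.9
```

Call:
{"fn": "send_rows", "kwargs": {"rows": [[[0,0,-0.2,0,0,0],[0,0,-0.7,0,0,0],[0,0,-1.7,0,0,0],[0,0,-3.5,0,0,0],[0,0,-5.5,0,0,0],[0,0,-7.5,0,0,0],[0,0,-9,0,0,0],[0,0,-9.8,0,0,0],[0,0,-10,0,0,0],[0,0,-10,0,0,0]]]}}

```text
clock: 30.85
eef_pos: [440.4, 320.6, 202.6]
tool_rot: [3.142, 0.0, 0.302]
force: [0.4, -0.7, -2.6]
width: 51.5
gripper_force: 63.0
```

```bash
python3 mv.py 607 -277 202 0.137
```

```text
t 30.85 pos [440.4 320.6 202.6] yaw [3.1416e+00 1.0000e-04 3.0190e-01] q [-0.76  0.62  0.12  1.91 -0.12  0.62 -1.83] F [ 0.36 -0.68 -2.6 ] row [-1.870e+00  6.201e+01  6.000e-02] [0.    0.    0.165]
```

Call:
{"fn": "send_rows", "kwargs": {"rows": [[[0,1,-1,0,0,0],[-0.1,3.5,-2,0,0,0.01],[-0.2,7,-2,0,0,0.02],[-0.3,10.8,-2,0,0,0.03],[-0.4,14.6,-2,0,0,0.04],[-0.5,18.4,-2,0,0,0.05],[-0.6,22.2,-2,0,0,0.06],[-0.8,26,-2,0,0,0.07],[-0.9,29.8,-2,0,0,0.08],[-1,33,-2,0,0,0.09]]]}}

```text
clock: 31.85
eef_pos: [529.1, -0.9, 222.5]
tool_rot: [3.141, 0.001, 0.209]
force: [0.7, 0.6, -2.9]
width: 51.2
gripper_force: 63.5
```

```bash
python3 mv.py 607 -277 202 0.137
```

```text
t 31.85 pos [529.1  -0.9 222.5] yaw [3.1406e+00 1.0000e-03 2.0910e-01] q [-0.12  0.57  0.11  1.94 -0.1   0.64 -1.32] F [ 0.7   0.6  -2.95] row [ 1.89 28.63  2.08] [0.001 0.001 0.072]
```

Call:
{"fn": "send_rows", "kwargs": {"rows": [[[0.1,1.5,0,0,0,0.01],[0.3,4.5,0,0,0,0.02],[0.6,8.3,0,0,0,0.03],[0.9,12.1,0,0,0,0.04],[1.1,15.9,0,0,0,0.05],[1.4,19.7,0,0,0,0.06],[1.6,23.2,0,0,0,0.07],[1.8,26.2,0,0,0,0.07],[1.9,28,0.5,0,0,0.07],[1.9,28.5,1,0,0,0.07]]]}}

```text
clock: 32.85
eef_pos: [607.1, -274.7, 212.0]
tool_rot: [3.14, 0.001, 0.139]
force: [0.8, 0.5, -3.2]
width: 51.3
gripper_force: 63.5
```

Call:
{"fn": "send_rows", "kwargs": {"rows": [[[0,0,0,0,0,0],[0,0,0,0,0,0],[0,0,0,0,0,0]]]}}

```text
clock: 33.15
eef_pos: [607.9, -269.9, 212.7]
tool_rot: [-3.14, 0.0, 0.144]
force: [0.1, 0.4, -2.2]
width: 51.2
gripper_force: 63.5
```

```bash
python3 - <<'E'
from cell import ctrl
import cv2,pickle,numpy as np
s=ctrl.read_state();im=ctrl.get_image('wrist')
from h import *
E=wE(s,im);h=cv2.cvtColor(im['pixels'],cv2.COLOR_RGB2HSV)
P=np.array([[607+dx*np.cos(.137)-dy*np.sin(.137),-277+dx*np.sin(.137)+dy*np.cos(.137),20] for dx,dy in((60,80),(60,-80),(-60,-80),(-60,80))])
print('pred corners',proj(im,P,E).round(0).tolist())
m=((h[...,0]<6)|(h[...,0]>174))&(h[...,1]>150)&(h[...,2]>50)
ys,xs=np.nonzero(m);c=cv2.convexHull(np.c_[xs,ys].astype(np.int32));print(cv2.approxPolyDP(c,12,True).reshape(-1,2).tolist(),m.sum())
E
python3 mv.py 607 -277 109 0.137
```

```text
pred corners [[209.0, 147.0], [458.0, 149.0], [439.0, 315.0], [222.0, 314.0]]
[[531, 375], [223, 310], [209, 148], [453, 148]] 25379
t 33.2 pos [ 607.9 -270.3  212.8] yaw [-3.1407e+00 -2.0000e-04  1.4390e-01] q [ 0.32  0.75  0.1   1.56 -0.09  0.84 -0.97] F [ 0.37 -0.16 -2.36] row [-0.19  0.66 10.38] [-0.001 -0.     0.007]
```

The tray corners match the prediction within about 5 px, so I'm lowering box A.

Call:
{"fn": "send_rows", "kwargs": {"rows": [[[-0.1,0.3,1,0,0,0],[-0.2,0.6,3,0,0,0],[-0.2,0.66,5.5,0,0,0],[-0.2,0.66,7.7,0,0,0],[-0.2,0.66,9.2,0,0,0],[-0.2,0.66,9.9,0,0,0],[-0.2,0.66,10.2,0,0,0],[-0.2,0.66,10.3,0,0,0],[-0.2,0.66,10.3,0,0,0]]]}}

```text
clock: 34.1
eef_pos: [607.2, -279.2, 110.4]
tool_rot: [3.141, -0.001, 0.142]
force: [0.1, 1.0, -2.7]
width: 51.0
gripper_force: 63.4
```

Call:
{"fn": "send_rows", "kwargs": {"rows": [[[0,0,0.04,0,0,0],[0,0,0.08,0,0,0],[0,0,0.12,0,0,0],[0,0,0.12,0,0,0]]]}}

```text
clock: 34.5
eef_pos: [606.6, -278.9, 108.5]
tool_rot: [3.142, -0.0, 0.142]
force: [0.4, 0.5, -3.4]
width: 51.3
gripper_force: 63.4
```

Call:
{"fn": "send_rows", "kwargs": {"rows": [[[0,0,0.03,0,0,0],[0,0,0.05,0,0,0],[0,0,0.05,0,0,0]]]}}

```text
clock: 34.8
eef_pos: [606.6, -278.9, 107.8]
tool_rot: [-3.142, 0.0, 0.142]
force: [-0.6, 0.8, -2.3]
width: 51.5
gripper_force: 63.4
```

Call:
{"fn": "send_rows", "kwargs": {"rows": [[[0,0,0.03,0,0,0],[0,0,0.05,0,0,0],[0,0,0.05,0,0,0]]]}}

```text
clock: 35.1
eef_pos: [606.6, -278.9, 107.7]
tool_rot: [-3.142, -0.0, 0.142]
force: [-1.2, 0.2, 1.4]
width: 51.1
gripper_force: 63.6
```

Contact. Release, rise clear and move aside so both cameras can see.

Call:
{"fn": "send_rows", "kwargs": {"rows": [[[0,0,0,0,0,0],[0,0,0,0,0,0],[0,0,0,0,0,0],[0,0,0,0,0,0],[0,0,-1,0,0,0],[0,0,-3,0,0,0],[0,0,-6,0,0,0],[0,0,-10,0,0,0],[0,0,-14,0,0,0],[0,0,-15,0,0,0]]], "grip": 0}}

```text
clock: 36.1
eef_pos: [608.8, -280.1, 263.5]
tool_rot: [3.136, -0.008, 0.142]
force: [0.8, 0.1, -0.1]
width: 85.4
gripper_force: 0.0
```

Call:
{"fn": "send_rows", "kwargs": {"rows": [[[-1,3,0,0,0,0],[-3,6,0,0,0,0],[-6,9,0,0,0,0],[-9,11,0,0,0,0],[-11,12,0,0,0,0],[-12,12,0,0,0,0],[-12,12,0,0,0,0],[-12,12,0,0,0,0]]]}}

```text
clock: 36.9
eef_pos: [506.3, -413.0, 257.6]
tool_rot: [-3.141, -0.002, 0.144]
force: [-0.2, 0.7, -0.3]
width: 85.6
gripper_force: 0.0
```

```bash
python3 - <<'E'
from cell import ctrl
import cv2,numpy as np
s=ctrl.get_image('scene')['pixels'][:,:,::-1]
t=ctrl.get_image('top')['pixels'][:,:,::-1]
o=np.zeros((600,800,3),np.uint8)
o[:380,:800]=cv2.resize(s[160:350,150:550],(800,380))
b=cv2.resize(s[235:345,270:425],None,fx=2,fy=2);c=cv2.resize(t[130:320,140:500],(400,211))
o[385:385+211,400:]=c;o[380:600,:310]=b
cv2.imwrite('pics/fin.png',o);print(ctrl.read_state()['eef_pos'],ctrl.read_state()['force'])
E
```

```text
[ 506.69593489 -412.84781005  257.43804196] [-0.72595157 -0.49985434  0.75019283]
```

View pics/fin.png

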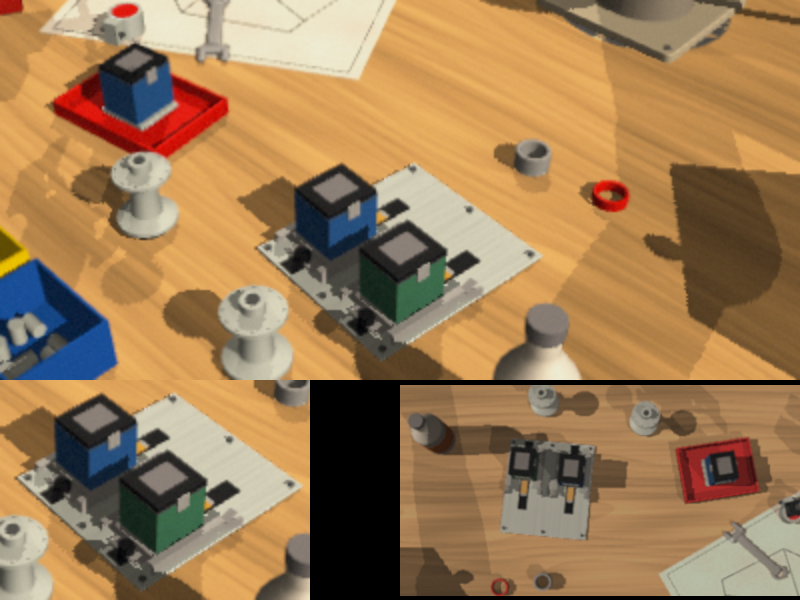

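The final view shows box B home in the lane beside the green box, at (337,210), and box A upright in the tray, at (138,85). Everything else looks to be where it was.

```bash
python3 -c "
from cell import ctrl
print(ctrl.finish_job())"
```

```text
the job is handed in; nothing more can be done
None
```

Job handed in at about 37 s: box B (about 6 N against about 2.7 N for box A) is in the lane against the end stop with the catch up, and box A stands upright in the tray. One fault: during the first push the box jammed on the plate by friction, with about 30 N along the lane and 46 N upward at the wrist. I backed off, regripped it and slid it in lifted 1–2 mm.

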